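# Pulse the spice jars on the grinder and stand each on its coaster

### The job

Grind the spices: in the order green, yellow, blue, red (mildest first, skipping any jar that is not there), hold each jar upright on the middle of the grinder's sprung orange pad and press it fully down for a count of three. Leave every jar standing upright, wholly on the coaster of its own colour, with the grinder empty, and do not disturb the mug, the bowl or the salt shaker.

Things in the scene. Friction and masses are not known exactly. Their poses are not given: they have to be found in the camera images.
- grinder: base of a small kitchen grinder, fixed to the counter: a round grey housing, 132 mm across at the foot, 116 mm across and 72 mm high at its flat top. Origin: centre of its underside, z up. On top, in the middle, stands the sprung orange pad
- pad_top (a point): centre of the upper face of the grinder's sprung pad: a flat orange disc with a black ring on it, 92 mm across, level, 90 mm above the counter when up. It is open on all sides: a jar simply stands on it. It moves straight down with the pad
- pad (a joint): how far the grinder's pad is pressed down, m: 0 up, 0.012 fully down against its stop (pad face then 78 mm above the counter). Spring: 4 N to start moving, about 14 N fully down (a jar's own weight is not enough); it springs back up when let go
- jar_green: closed green grinder jar, may be absent: 85 mm tall, standing upright on a wide heavy black foot (round, 80 mm across, 18 mm high) with above it a straight green cylinder 54 mm across to grip by, green on top too; 0.19 to 0.34 kg, bottom-heavy. Origin: centre of its underside, z up through the cap
- jar_yellow: closed yellow grinder jar, may be absent: 85 mm tall, standing upright on a wide heavy black foot (round, 80 mm across, 18 mm high) with above it a straight yellow cylinder 54 mm across to grip by, yellow on top too; 0.19 to 0.34 kg, bottom-heavy. Origin: centre of its underside, z up through the cap
- jar_blue: closed blue grinder jar, may be absent: 85 mm tall, standing upright on a wide heavy black foot (round, 80 mm across, 18 mm high) with above it a straight blue cylinder 54 mm across to grip by, blue on top too; 0.19 to 0.34 kg, bottom-heavy. Origin: centre of its underside, z up through the cap
- jar_red: closed red grinder jar, may be absent: 85 mm tall, standing upright on a wide heavy black foot (round, 80 mm across, 18 mm high) with above it a straight red cylinder 54 mm across to grip by, red on top too; 0.19 to 0.34 kg, bottom-heavy. Origin: centre of its underside, z up through the cap
- coaster_green: loose flat round green coaster with a cork ring, 108 mm across, 5 mm thick, 0.15 kg, lying on the counter. Origin: centre of its underside, z up
- coaster_yellow: loose flat round yellow coaster with a cork ring, 108 mm across, 5 mm thick, 0.15 kg, lying on the counter. Origin: centre of its underside, z up
- coaster_blue: loose flat round blue coaster with a cork ring, 108 mm across, 5 mm thick, 0.15 kg, lying on the counter. Origin: centre of its underside, z up
- coaster_red: loose flat round red coaster with a cork ring, 108 mm across, 5 mm thick, 0.15 kg, lying on the counter. Origin: centre of its underside, z up
- mug: white mug, 80 mm across, 85 mm tall, handle to its +y, loose, a bystander to be left alone. Origin: centre of its underside
- bowl: blue bowl, 110 mm across, 45 mm tall, loose, a bystander to be left alone. Origin: centre of its underside
- salt: glass salt shaker with a steel top, 36 mm across, 73 mm tall, loose, a bystander to be left alone. Origin: centre of its underside

How it is judged:
On the way, in this order (a step that is already met when the one before it is completed fails the run):
1. the green jar, upright and centred on the pad to 15 mm, presses the grinder's pad fully down (to within 2 mm of its stop, with over 10 N) for 2 s (z of jar_green in the frame of grinder below 0.08 m and contact force between jar_green and grinder above 10 N and horizontal distance between jar_green and pad_top below 0.015 m and angle between jar_green's own z axis and vertical below 0.15 rad), for 2 s.
2. the yellow jar, upright and centred on the pad to 15 mm, presses the grinder's pad fully down (to within 2 mm of its stop, with over 10 N) for 2 s (z of jar_yellow in the frame of grinder below 0.08 m and contact force between jar_yellow and grinder above 10 N and horizontal distance between jar_yellow and pad_top below 0.015 m and angle between jar_yellow's own z axis and vertical below 0.15 rad), for 2 s.
3. the blue jar, upright and centred on the pad to 15 mm, presses the grinder's pad fully down (to within 2 mm of its stop, with over 10 N) for 2 s (z of jar_blue in the frame of grinder below 0.08 m and contact force between jar_blue and grinder above 10 N and horizontal distance between jar_blue and pad_top below 0.015 m and angle between jar_blue's own z axis and vertical below 0.15 rad), for 2 s.
4. the red jar, upright and centred on the pad to 15 mm, presses the grinder's pad fully down (to within 2 mm of its stop, with over 10 N) for 2 s (z of jar_red in the frame of grinder below 0.08 m and contact force between jar_red and grinder above 10 N and horizontal distance between jar_red and pad_top below 0.015 m and angle between jar_red's own z axis and vertical below 0.15 rad), for 2 s.
At the end, for the whole second after the job is handed in: every jar that is there stands upright (within 0.1 rad) and at rest on the coaster of its own colour, its axis within 18 mm of the coaster's centre, the coaster flat on the counter; nothing presses the grinder's pad (less than 2 mm down) (horizontal distance between jar_green and coaster_green below 0.018 m and z of jar_green in the frame of coaster_green between 0.002 and 0.009 m and height (world z) of each of jar_green, jar_yellow, jar_blue, jar_red below 0.01 m and angle between each of jar_green, jar_yellow, jar_blue, jar_red's own z axis and vertical below 0.1 rad and linear speed of each of jar_green, jar_yellow, jar_blue, jar_red below 0.03 m/s and horizontal distance between jar_yellow and coaster_yellow below 0.018 m and z of jar_yellow in the frame of coaster_yellow between 0.002 and 0.009 m and horizontal distance between jar_blue and coaster_blue below 0.018 m and z of jar_blue in the frame of coaster_blue between 0.002 and 0.009 m and horizontal distance between jar_red and coaster_red below 0.018 m and z of jar_red in the frame of coaster_red between 0.002 and 0.009 m and value of joint pad below 0.002 m); the robot touches nothing.
It fails at once if the mug, bowl or salt shaker is moved by more than 3 cm (distance of any of mug, bowl, salt from where it was at the start of the episode above 0.03 m).
Of jar_green, jar_yellow, jar_blue, jar_red only 3 to 4 are there at a start; the rules pass over those that are not, and their reading is None.
At some moment in a run one of jar_green, jar_yellow, jar_blue, jar_red may be knocked a few centimetres aside while the robot is not near it.
It also fails if it takes over 210 s, if anything falls off the work surface, if the arm or the gripper's body presses on something with over 40 N, if the wrist force passes 120 N, or if a joint passes its speed limit or range.

### The arm

A 6-joint arm with a two-finger parallel gripper is mounted at the origin on the work surface. World frame = base frame: x ahead of the robot, y to its left, z up, the work surface at z = 0. Lengths are in m, angles in rad, forces in N, time in s.
With the tool pointing down it reaches from about 0.35 to 0.875 m from the base axis. Payload 15.5 kg.
Tool frame: the origin (TCP) lies on the centre line of the jaws, within the pads' length; the fingertips stand 8 mm ahead of it and the grasp point (between the pads) lies 11 mm behind it; z points along the fingers, y is the line along which they close (so a half turn about z gives the same grasp; the last joint's range is limited). The gripper opens to 85 mm and grips with 20 to 120 N. Pads are 22 mm wide; open, the fingers measure 114 mm over their backs; the gripper's body (76 mm by 85 mm) begins 54 mm behind the grasp point. The pads swing forward as they close: fully open they stand 13 mm farther back than shut.
Start: joints at [-1.3, 0.494, 1.345, -0, 1.302, -0.096], TCP at [0.224, -0.583, 0.239] pointing down, gripper open.
Joint ranges: [-2.91, 2.91], [-0.82, 2.16], [0.22, 2.67], [-1.22, 4.37], [0.12, 2.79], [-3.08, 3.08]. Speed limits (rad/s): [1.89, 1.89, 2.57, 3.01, 3.01, 3.01].

### API

Orientations are given as a rotation vector (axis times angle).
In Python, from workcell import env, kin, optics, job, nets gives the robot as it stands. Calls block until the motion is done:
- env.reach(position, orientation): joint-space move of the TCP to a pose.
- env.movel(position, speed=0.15, rot=None): straight line of the TCP; rot=None keeps the orientation; speed is the mean speed in m/s.
- env.goto_joints(angles): joint-space move.
- env.grip(opening, force=None): opening from 0.0 (shut) to 1.0 (fully open); force is the grip in N (None keeps the last); returns when the fingers have stopped.
- env.sleep(seconds).
- kin.ik(position, orientation): joint angles nearest the present ones, or None.
- env.get_obs(): the state.
- optics.read_camera(name): name is "scene" or "top"; returns the picture (400x640x3 uint8, red, green, blue); there is no depth.
- optics.camera_model(name): a dict with "camera_matrix" (3x3 intrinsics, pixels), "world_from_camera" (4x4, takes a point from camera to world coordinates). Camera axes: x right, y down, z forward; pixel columns grow to the right and rows downward; lengths in m; the calibration is good to about 2 mm. A picture is of the moment at which its call begins. camera_model takes no time and is no camera call.
A pose or a line that the arm cannot do raises env.PlanningError and nothing moves.
- job.finish_job(): hands the job in; it is judged then, once.
Trained networks look in the newest picture that a camera, given by its name, has taken for a name from the list of things; names that differ only in an ending like _2 or _b are one class to them, and where a whole thing is asked for, a point or a joint stands for the part that bears it (a point fixed in the world has none). Each returns a list of dicts, best first, with "conf" (0 to 1); they miss things now and then, are a little off and sometimes report something else, mostly with a low value. They report only what shows in the picture. A call takes as long as a camera call.
- nets.recognise(query, camera): "extent" ([left, top, right, bottom] in pixels, round what is visible of it).
- nets.regions_of(query, camera): "mask" (400x640 bool, what is visible of it) and "extent" ([left, top, right, bottom] in pixels, round what is visible of it).
The state is a dict: "clock": time; "qpos": joint angles; "qvel": joint speeds; "tau": joint torques, N m; "ee_pos": TCP position; "orientation": TCP orientation; "force": force on the tool from outside, world axes, zero at the start; "torque": the same for the moment, N m; "width": opening from 0.0 (shut) to 1.0 (fully open); "gripper_force": force on a finger pad.
Only numpy, scipy, OpenCV 4.12 (cv2) and the standard library are available. Lean on these libraries where they do the work, as an engineer would, in place of code of your own. Each camera call takes 0.05 s, during which the arm holds its last target. There are 200 camera calls.

## Working session

There is one attempt and no reset: what is moved stays moved. The work goes in short steps, each a Python script; the robot and the scene stay as the last script left them, time stands still between calls to the robot, and variables do not carry over. Pictures are saved under pics/ and viewed, at most 14 in all, crops included, and the job is handed in when it is done.

```bash
mkdir -p pics; ls; python3 - <<'E'
from workcell import env,kin,optics,job,nets
import cv2,numpy as np
for c in("scene","top"):
    im=optics.read_camera(c); cv2.imwrite(f"pics/{c}0.png",im[...,::-1])
    m=optics.camera_model(c); print(c,m["camera_matrix"],m["world_from_camera"])
    for n in ["grinder","pad_top"]+[a+b for a in("jar_","coaster_") for b in("green","yellow","blue","red")]+["mug","bowl","salt"]:
        print(n,[(round(r["conf"],2),np.round(r["extent"]).tolist()) for r in nets.recognise(n,c)[:2]])
o=env.get_obs();print(o)
E
```

```text
pics
workcell.py
scene [[376.97704332   0.         316.12367824]
 [  0.         376.97704332 195.2352597 ]
 [  0.           0.           1.        ]] [[-2.11991009e-02  7.65167862e-01 -6.43481733e-01  1.14480589e+00]
 [ 9.99748000e-01  1.14699534e-02 -1.92970809e-02  1.40165433e-04]
 [-7.38480066e-03 -6.43728657e-01 -7.65218192e-01  8.03926013e-01]
 [ 0.00000000e+00  0.00000000e+00  0.00000000e+00  1.00000000e+00]]
grinder [(0.58, [302.0, 180.0, 351.0, 234.0])]
pad_top [(0.89, [312.0, 180.0, 350.0, 208.0])]
jar_green [(0.88, [212.0, 228.0, 250.0, 267.0]), (0.71, [299.0, 179.0, 352.0, 234.0])]
jar_yellow [(0.86, [464.0, 183.0, 499.0, 227.0])]
jar_blue [(0.78, [209.0, 180.0, 239.0, 221.0])]
jar_red [(0.94, [416.0, 143.0, 443.0, 179.0])]
coaster_green [(0.94, [199.0, 154.0, 236.0, 177.0]), (0.29, [464.0, 183.0, 497.0, 224.0])]
coaster_yellow [(0.77, [387.0, 236.0, 432.0, 280.0]), (0.17, [309.0, 180.0, 349.0, 209.0])]
coaster_blue [(0.73, [155.0, 185.0, 192.0, 215.0])]
coaster_red [(0.96, [402.0, 196.0, 444.0, 224.0])]
mug [(0.69, [301.0, 259.0, 350.0, 308.0])]
bowl [(0.7, [361.0, 148.0,
[... 1326 characters left out ...]
 [(0.53, [365.0, 248.0, 380.0, 263.0])]
{'clock': 1.4, 'qpos': array([-1.29950048e+00,  4.93603046e-01,  1.34549240e+00,  7.44136499e-06,
        1.30248053e+00, -9.55037998e-02]), 'qvel': array([-0.0004525 ,  0.0022309 ,  0.00119669, -0.00074433, -0.00162296,
        0.00015152]), 'tau': array([ 2.34948211e-04, -8.82018185e+01, -3.84263456e+01, -4.37406527e-05,
        9.11628831e-04,  6.90866884e-07]), 'ee_pos': array([ 0.22414981, -0.58343529,  0.23927765]), 'orientation': array([3.08889092e+00, 5.72937063e-01, 1.35266120e-05]), 'force': array([ 0.47258318, -0.53707134,  0.30504961]), 'torque': array([0.00298389, 0.01294467, 0.04766607]), 'gripper_force': 0.0, 'width': 1.0018584298264686}
```

```bash
python3 - <<'E'
import cv2
a=cv2.imread("pics/top0.png")[100:300,160:500]
cv2.imwrite("pics/topc.png",cv2.resize(a,None,fx=2.35,fy=2.35,interpolation=cv2.INTER_CUBIC))
E
```

```text
(no output)
```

View pics/scene0.png

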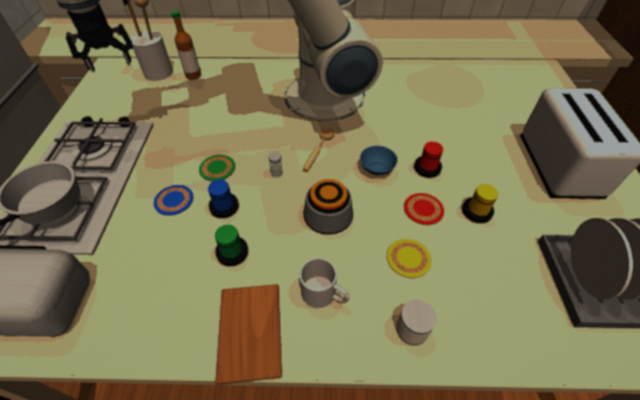

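View pics/topc.png

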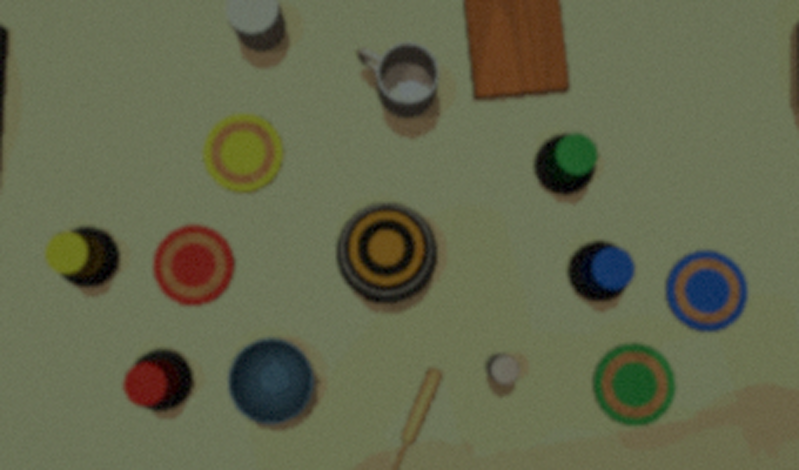

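The scene shows all four jars: green (228,245), blue (222,198), yellow (481,203) and red (430,158). The top view agrees: grinder in the middle, mug ahead of it, bowl beside the red jar, salt near the green coaster. Next I'll localise by fitting model silhouettes to the network masks.

```bash
cat > h.py <<'E'
from workcell import env,kin,optics,job,nets
import cv2,numpy as np
from scipy.optimize import least_squares
CAM={c:optics.camera_model(c) for c in("scene","top")}
SH={"jar":[(.04,0,.018),(.027,.018,.085)],"coaster":[(.054,0,.005)],"grinder":[(.062,0,.072),(.046,.072,.09)],
    "pad_top":[(.046,.08,.09)],"bowl":[(.055,.03,.045)],"mug":[(.04,0,.085)],"salt":[(.018,0,.073)]}
COL=("green","yellow","blue","red")
T=np.linspace(0,2*np.pi,40)
def proj(c,P):
    W=np.linalg.inv(CAM[c]["world_from_camera"]); K=CAM[c]["camera_matrix"]
    p=(P@W[:3,:3].T+W[:3,3])@K.T; return p[:,:2]/p[:,2:]
def model(c,name,xy,z0=0):
    m=np.zeros((1600,2560),np.uint8)
    for r,a,b in SH[name.split("_")[0] if name!="pad_top" else name]:
        P=np.array([[xy[0]+r*np.cos(t),xy[1]+r*np.sin(t),z+z0] for z in(a,b) for t in T])
        cv2.fillPoly(m,[cv2.convexHull(((proj(c,P)+.5)*4).round().astype(np.int32))],1)
    return m
def cen(m,s=1):
    M=cv2.moments(m.astype(np.uint8),True); return np.array([M["m10"],M["m01"]])/M["m00"]/s
def ray(c,uv,z):
    M=CAM[c]; d=M["world_from_camera"][:3,:3]@np.linalg.solve(M["camera_matrix"],[*uv,1]); o=M["world_from_camera"][:3,3]
    return (o+d*(z-o[2])/d[2])[:2]
def colour_ok(im,m,name):
    k=name.split("_")[-1]
    if k not in COL: return True
    hs=cv2.cvtColor(im,cv2.COLOR_RGB2HSV)[m]; hs=hs[(hs[:,1]>130)&(hs[:,2]>60)][:,0].astype(int)
    if len(hs)<15: return False
    ref={"green":65,"yellow":29,"blue":110,"red":0}[k]; d=abs((hs-ref+90)%180-90)
    return np.mean(d<13)>.4
def look(names,cams=("top","scene"),z0=0):
    """name -> {cam: [x,y,conf,IoU]} by matching silhouette centroid"""
    out={n:{} for n in names}
    for c in cams:
        im=optics.read_camera(c)
        for n in names:
            best=None
            for r in nets.regions_of(n,c)[:3]:
                m=r["mask"]
                if m.sum()<40 or not colour_ok(im,m,n): continue
                g=cen(m); xy=ray(c,g,.03+z0)
                for _ in range(4): xy=xy+ray(c,g,.03+z0)-ray(c,cen(model(c,n,xy,z0),4)-.5,.03+z0)
                mm=cv2.resize(model(c,n,xy,z0),(640,400),interpolation=cv2.INTER_AREA)>0
                iou=(mm&m).sum()/(mm|m).sum()
                if best is None or iou*r["conf"]>best[2]*best[3]: best=[*xy,r["conf"],iou]
            if best: out[n][c]=np.round(best,4).tolist()
    return out
E
python3 - <<'E'
from h import *
for n,v in look(["grinder","pad_top"]+[a+b for a in("jar_","coaster_") for b in COL]+["mug","bowl","salt"]).items(): print(n,v)
E
```

```text
grinder {'top': [0.5297, 0.0141, 0.73, 0.9536], 'scene': [0.5393, 0.0132, 0.8, 0.9361]}
pad_top {'top': [0.5341, 0.0138, 0.72, 0.9658], 'scene': [0.5331, 0.0138, 0.95, 0.9626]}
jar_green {'top': [0.6582, -0.2226, 0.58, 0.924], 'scene': [0.6569, -0.2225, 0.81, 0.9306]}
jar_yellow {'top': [0.5201, 0.4124, 0.91, 0.9551], 'scene': [0.5227, 0.4103, 0.85, 0.8942]}
jar_blue {'top': [0.5148, -0.2682, 0.67, 0.9777], 'scene': [0.515, -0.2684, 0.71, 0.9412]}
jar_red {'top': [0.3596, 0.308, 0.62, 0.9564], 'scene': [0.3612, 0.3057, 0.84, 0.9535]}
coaster_green {'top': [0.3665, -0.3156, 0.65, 0.9633], 'scene': [0.3672, -0.3171, 0.63, 0.9401]}
coaster_yellow {'top': [0.6675, 0.2117, 0.69, 0.9327], 'scene': [0.6657, 0.2101, 0.72, 0.9796]}
coaster_blue {'top': [0.4924, -0.4125, 0.92, 0.9751], 'scene': [0.4924, -0.4127, 0.93, 0.973]}
coaster_red {'top': [0.5125, 0.2724, 0.67, 0.9715]}
mug {'top': [0.7595, -0.0046, 0.86, 0.8538], 'scene': [0.7605, -0.0045, 0.85, 0.8113]}
bowl {'top': [0.3641, 0.1584, 0.61, 0.9662], 'scene': [0.3633, 0.1581, 0.57, 0.9158]}
salt {'top': [0.3869, -0.1372, 0.52, 0.9809], 'scene': [0.3863, -0.1382, 0.61, 0.9275]}
```

```bash
cat >> h.py <<'E'
from scipy.spatial.transform import Rotation
ROT=Rotation.from_matrix(np.array([[0,1,0],[1,0,0],[0,0,-1.]])).as_rotvec()
H=.040   # TCP above the jar's underside in the grasp
UP=.175  # carrying height of the TCP
PAD=np.array([.5335,.0138])
fz=lambda: np.mean([(env.sleep(.02),env.get_obs()["force"][2])[1] for _ in range(4)])
def best(d):
    v=np.array(list(d.values())); assert len(v); 
    if len(v)>1: assert np.linalg.norm(v[0,:2]-v[1,:2])<.012,d
    return v[:,:2].mean(0)
def line(xy,z,s=.3): env.movel([*xy,z],speed=s,rot=ROT)
def down(xy,z,zmin,df,f0,step=.001):
    while True:
        line(xy,z,.05); f=fz()-f0
        if f>df or z<=zmin+1e-6: return z,f
        z=max(z-step,zmin)
def pick(xy,h=H):
    o=env.get_obs()["ee_pos"]
    line(o[:2],max(UP,o[2])) if o[2]<UP-.01 else None
    env.reach([*xy,UP],ROT); env.grip(1.0); line(xy,h,.15); env.grip(0.0,80)
    o=env.get_obs(); print("grip",round(o["width"],3),round(o["gripper_force"],1),o["ee_pos"].round(3))
def press(xy=PAD):
    line(env.get_obs()["ee_pos"][:2],UP,.2); env.sleep(.3); line(xy,UP); env.sleep(.4); f0=fz()
    line(xy,.094+H,.12); z,f=down(xy,.080+H,.068+H,24,f0); print("press",round(z-H,4),round(f,1),"f0",round(f0,1))
    env.sleep(2.9); print(round(fz()-f0,1),env.get_obs()["ee_pos"].round(4)); line(xy,UP,.15)
def place(xy):
    line(xy,UP); env.sleep(.4); f0=fz(); line(xy,.016+H,.15)
    z,f=down(xy,.010+H,-.004+H,4,f0); print("place",round(z-H,4),round(f,1))
    env.grip(1.0); line(xy,UP,.2)
E
python3 - <<'E'
from h import *
for p in [(.658,-.222),(.521,.411),(.515,-.268),(.36,.307),(.367,-.316),(.667,.211),(.492,-.4125),(.5125,.2724),PAD]:
    for z in(.05,.175):
        q=kin.ik([*p,z],ROT); print(p,z,None if q is None else np.round(q,2))
E
```

```text
(0.658, -0.222) 0.05 [-0.41  0.79  1.32 -0.    1.03 -0.41]
(0.658, -0.222) 0.175 [-0.41  0.65  1.23 -0.    1.26 -0.41]
(0.521, 0.411) 0.05 [ 0.58  0.76  1.41 -0.    0.97  0.58]
(0.521, 0.411) 0.175 [ 0.58  0.61  1.32 -0.    1.22  0.58]
(0.515, -0.268) 0.05 [-0.58  0.67  1.63 -0.    0.83 -0.58]
(0.515, -0.268) 0.175 [-0.58  0.5   1.53 -0.    1.11 -0.58]
(0.36, 0.307) 0.05 [ 0.58  0.58  1.9  -0.    0.65  0.58]
(0.36, 0.307) 0.175 [ 0.58  0.37  1.79 -0.    0.98  0.58]
(0.367, -0.316) 0.05 [-0.83  0.59  1.88 -0.    0.67 -0.83]
(0.367, -0.316) 0.175 [-0.83  0.38  1.76 -0.    1.   -0.83]
(0.667, 0.211) 0.05 [ 0.22  0.8   1.31 -0.    1.04  0.22]
(0.667, 0.211) 0.175 [ 0.22  0.66  1.21 -0.    1.27  0.22]
(0.492, -0.4125) 0.05 [-0.79  0.73  1.47 -0.    0.94 -0.79]
(0.492, -0.4125) 0.175 [-0.79  0.58  1.38 -0.    1.19 -0.79]
(0.5125, 0.2724) 0.05 [ 0.39  0.67  1.64 -0.    0.83  0.39]
(0.5125, 0.2724) 0.175 [ 0.39  0.5   1.53 -0.    1.11  0.39]
[0.5335 0.0138] 0.05 [-0.09  0.63  1.75 -0.    0.76 -0.09]
[0.5335 0.0138] 0.175 [-0.09  0.44  1.65 -0.    1.05 -0.09]
```

```bash
python3 - <<'E'
from h import *
pick([.6575,-.2225]); press()
cv2.imwrite("pics/s1.png",optics.read_camera("scene")[100:300,160:500][...,::-1].repeat(2,0).repeat(2,1)); print(env.get_obs()["clock"])
E
```

```text
grip 0.615 83.0 [ 0.658 -0.223  0.041]
press 0.077 40.8 f0 -2.8
40.2 [0.5346 0.0137 0.1189]
14.6417
```

View pics/s1.png

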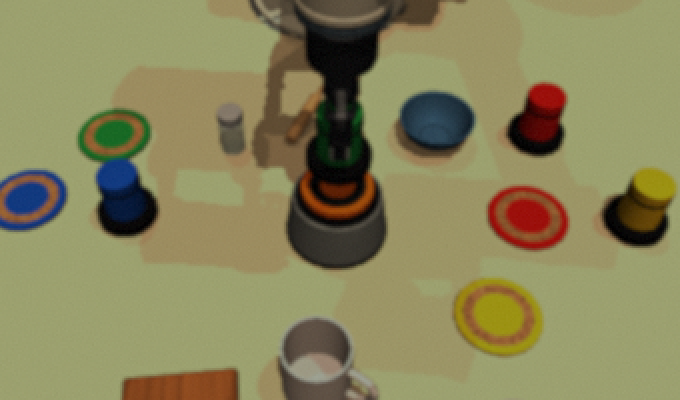

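The picture shows the green jar held upright in the gripper over the pad (crop about (340,140)). The pad was pressed onto its stop at 40 N. Now I'll place green and do yellow.

```bash
python3 - <<'E'
from h import *
place([.3668,-.3163])
r=look(["jar_yellow","coaster_yellow"]);print(r)
pick(best(r["jar_yellow"])); press()
r2=look(["jar_green","coaster_green"],("top",));print(r2)
place(best(r["coaster_yellow"])); print(env.get_obs()["clock"])
r=look(["jar_green","coaster_green","jar_yellow","coaster_yellow","jar_blue","coaster_blue","jar_red","coaster_red"])
for k,v in r.items(): print(k,v)
cv2.imwrite("pics/t2.png",cv2.resize(optics.read_camera("top")[100:300,160:500][...,::-1],None,fx=2.3,fy=2.3))
E
```

```text
place 0.006 6.6
{'jar_yellow': {'top': [0.5185, 0.4127, 0.56, 0.9033], 'scene': [0.5205, 0.4112, 0.73, 0.9343]}, 'coaster_yellow': {'top': [0.6661, 0.2115, 0.93, 0.9793]}}
grip 0.614 83.1 [0.52  0.412 0.041]
press 0.077 38.6 f0 -2.0
38.1 [0.5346 0.0137 0.1189]
{'jar_green': {'top': [0.3673, -0.3169, 0.93, 0.9168]}, 'coaster_green': {'top': [0.3635, -0.3019, 0.65, 0.2796]}}
place 0.005 16.4
39.025
jar_green {'top': [0.3677, -0.3173, 0.66, 0.9796], 'scene': [0.3639, -0.319, 0.95, 0.9698]}
coaster_green {'top': [0.3654, -0.3001, 0.71, 0.2008], 'scene': [0.3872, -0.3103, 0.68, 0.2894]}
jar_yellow {'top': [0.6677, 0.191, 0.45, 0.3292], 'scene': [0.6638, 0.2115, 0.75, 0.9639]}
coaster_yellow {'top': [0.6669, 0.1754, 0.77, 0.1859], 'scene': [0.6792, 0.1995, 0.57, 0.2261]}
jar_blue {'top': [0.5152, -0.2692, 0.66, 0.9412], 'scene': [0.514, -0.269, 0.69, 0.9093]}
coaster_blue {'top': [0.4942, -0.4125, 0.62, 0.9814], 'scene': [0.4913, -0.4138, 0.65, 0.9686]}
jar_red {}
coaster_red {'scene': [0.5142, 0.2515, 0.6, 0.5118]}
```

View pics/t2.png

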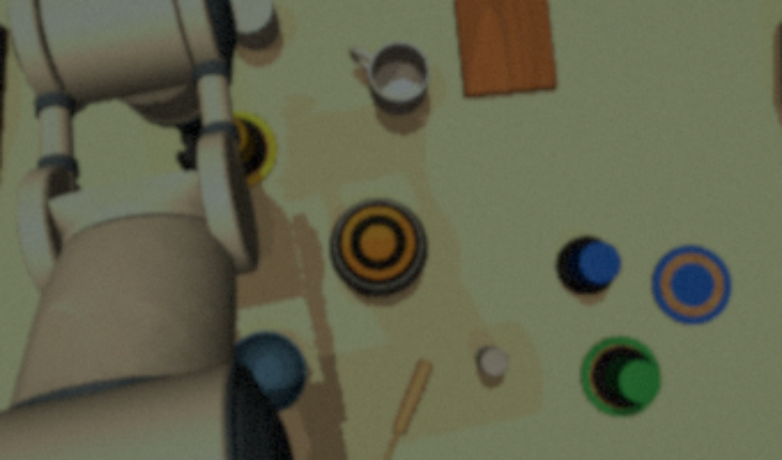

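The picture shows green centred on its coaster (620,375). Yellow is partly hidden by the arm at (250,145), and blue hasn't moved. Next is blue.

```bash
python3 - <<'E'
from h import *
pick([.5148,-.2690]); press()
place([.4928,-.4128])
r=look(["jar_red","coaster_red","jar_yellow","jar_green","jar_blue"])
for k,v in r.items(): print(k,v)
print(env.get_obs()["clock"])
cv2.imwrite("pics/t3.png",cv2.resize(optics.read_camera("top")[100:300,160:500][...,::-1],None,fx=2.3,fy=2.3))
E
```

```text
grip 0.615 82.1 [ 0.515 -0.269  0.041]
press 0.077 38.7 f0 -2.7
38.0 [0.5346 0.0137 0.1188]
place 0.005 18.7
jar_red {'top': [0.3606, 0.3072, 0.62, 0.9548], 'scene': [0.3608, 0.3053, 0.6, 0.961]}
coaster_red {'top': [0.5133, 0.272, 0.9, 0.9524], 'scene': [0.5104, 0.2724, 0.84, 0.9154]}
jar_yellow {'top': [0.6303, 0.2046, 0.84, 0.9611], 'scene': [0.6249, 0.2041, 0.59, 0.9682]}
jar_green {'scene': [0.3635, -0.3182, 0.87, 0.9597]}
jar_blue {'top': [0.4945, -0.4141, 0.98, 0.9653], 'scene': [0.4891, -0.4152, 0.62, 0.9685]}
58.3583
```

View pics/t3.png

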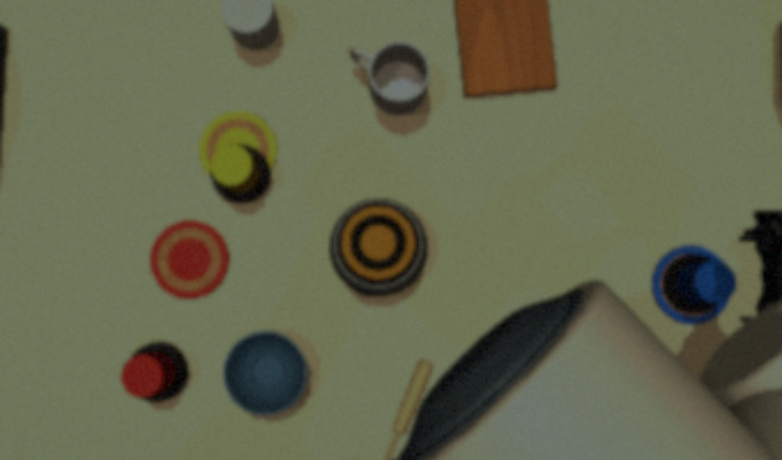

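The picture shows the yellow jar knocked off centre to about (238,170), with its coaster still at (239,148). Blue and green are fine. I'll put yellow back, then do red.

```bash
python3 - <<'E'
from h import *
pick([.628,.2043],H+.005); line([.628,.2043],.12,.15)
f0=(env.sleep(.4),fz())[1]; c=[.6668,.2112]
line(c,.12,.15); print(down(c,.016+H+.005,.001+H,4,f0)); env.grip(1.0); line(c,UP,.2)
pick([.3607,.3063]); press(); place([.512,.2722])
env.reach([.42,-.1,.3],ROT)
r=look(["jar_"+c for c in COL]+["mug","bowl","salt"])
for k,v in r.items(): print(k,v)
print(env.get_obs()["clock"])
for c in("top","scene"): cv2.imwrite(f"pics/{c}4.png",cv2.resize(optics.read_camera(c)[100:300,150:510][...,::-1],None,fx=2.2,fy=2.2))
E
```

```text
grip 0.616 81.8 [0.628 0.204 0.046]
(0.045999999999999985, np.float64(6.100612704543407))
grip 0.612 80.6 [0.361 0.306 0.041]
press 0.077 35.8 f0 -1.8
36.1 [0.5347 0.0137 0.1188]
place 0.005 19.8
jar_green {'scene': [0.3607, -0.3197, 0.65, 0.9223]}
jar_yellow {'top': [0.6682, 0.2121, 0.73, 0.9192], 'scene': [0.6656, 0.211, 0.83, 0.9525]}
jar_blue {'top': [0.4941, -0.4128, 0.87, 0.9618], 'scene': [0.4896, -0.4147, 0.95, 0.9684]}
jar_red {'top': [0.5134, 0.2745, 0.72, 0.9587], 'scene': [0.5085, 0.2734, 0.62, 0.9696]}
mug {'top': [0.7603, -0.0034, 0.71, 0.8388], 'scene': [0.7603, -0.0042, 0.66, 0.7924]}
bowl {'scene': [0.3639, 0.157, 0.87, 0.9208]}
salt {'scene': [0.3871, -0.1379, 0.7, 0.9665]}
90.3083
```

View pics/top4.png

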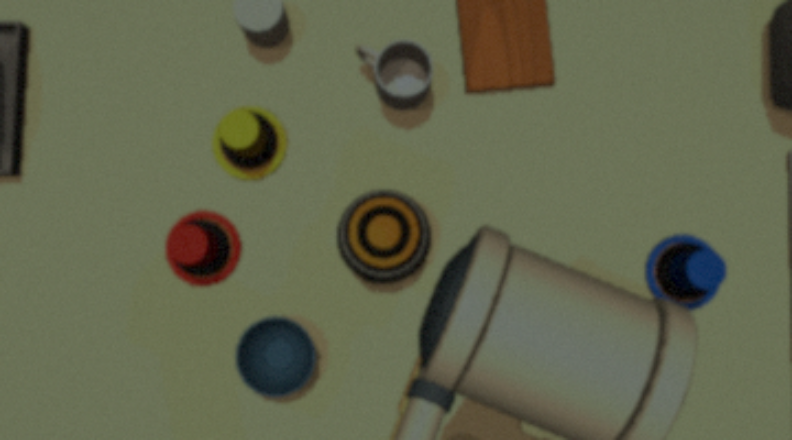

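View pics/scene4.png

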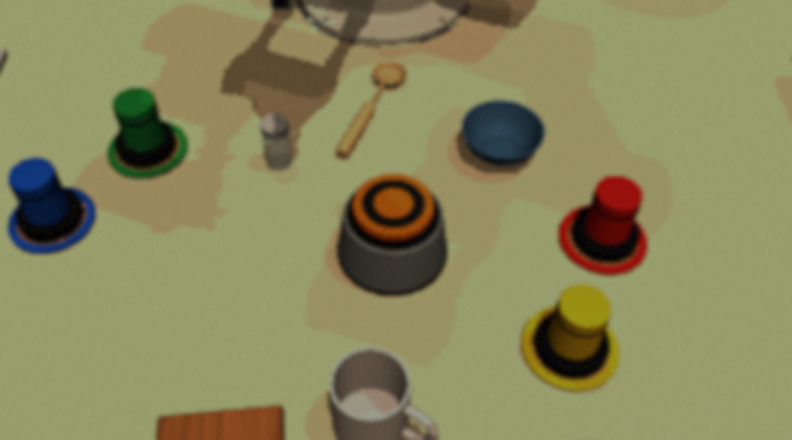

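Both pictures show every jar upright and centred on its own coaster: green (147,135), blue (50,210), red (605,230) and yellow (573,345). The pad is up and empty, and the bystanders haven't moved.

```bash
python3 -c "
from workcell import job
print(job.finish_job())"
```

```text
the job is handed in; nothing more can be done
None
```

The job is handed in, though no verdict was returned: all four jars were pressed fully down in the order green, yellow, blue, red and stand upright on their own coasters (yellow was knocked off centre mid-run and put back), with the grinder empty and the mug, bowl and salt shaker unmoved.

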